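Load the solder-reel stand

TASK

Load the three solder reels onto the upright spindle of the grey stand, the big blue one at the bottom, the yellow one on it and the small red one on top, and then put the black cap over the spindle's tip to keep them there. Everything must sit flat, each piece fully down on the one below. Leave the green-lidded tin, the small circuit board and the battery where they are.

Things in the scene. Friction and masses are not known exactly. Their poses are not given: they have to be found in the camera images.
- reel_blue_center (a point): Solder reel with blue plastic flanges and bright silvery wire between them, lying flat, axis upright. Outer diameter 60 mm, height 18 mm, with a round bore of 20 mm diameter right through it; the largest of the three, about 0.11 kg. The point is the centre of the reel, on its axis and half-way up (9 mm above its underside); z is its axis. Either face may be up; it can be gripped across its rim from above. Loose.
- reel_yellow_center (a point): Solder reel with yellow plastic flanges and bright silvery wire between them, lying flat, axis upright. Outer diameter 50 mm, height 16 mm, with a round bore of 20 mm diameter right through it; the middle one, about 0.08 kg. The point is the centre of the reel, on its axis and half-way up (8 mm above its underside); z is its axis. Either face may be up; it can be gripped across its rim from above. Loose.
- reel_red_center (a point): Solder reel with red plastic flanges and bright silvery wire between them, lying flat, axis upright. Outer diameter 40 mm, height 14 mm, with a round bore of 20 mm diameter right through it; the smallest, about 0.05 kg. The point is the centre of the reel, on its axis and half-way up (7 mm above its underside); z is its axis. Either face may be up; it can be gripped across its rim from above. Loose.
- cap_center (a point): Black ribbed plastic cap with a small grey disc on its closed top, standing open end down. Diameter 34 mm, height 24 mm; from below it has a blind bore of 20 mm diameter, 16 mm deep. The point is its centre, on its axis and 12 mm above its underside; z is its axis, up. Loose, about 0.045 kg. It goes over the spindle's tip and rests on the uppermost reel.
- stand_seat (a point): Stand for reels, fixed to the desk: a round grey foot of 74 mm diameter and 8 mm height with one upright steel spindle in its middle, 8 mm in diameter, its narrowed tip 58 mm above the foot's upper face (66 mm above the desk). The point lies on the spindle's axis at the foot's upper face, where the lowest reel rests; z is up. The three reels together are 48 mm high, so that 10 mm of the spindle then stands out of them and into the cap.
- tin: Bystander: round tin with a green lid, 56 mm in diameter, 23 mm high; origin at the centre of its underside, z up. Loose; to be left where it is.
- board: Bystander: small green circuit board with parts on it, 45 x 62 mm (along its x and y), 15 mm high; origin at the centre of its underside, z up. Loose; to be left where it is.
- cell: Bystander: red and white battery cell lying on its side, 15 mm thick, 50 mm long (along its y); origin at the centre of its underside, z up. Loose; to be left where it is.
There are look-alikes about, which are no part of the job. Leave any orange look-alike of the part that bears reel_yellow_center alone. Leave any orange look-alike of the part that bears reel_red_center alone.

How it is judged:
By the outcome, as a careful person would: the job done as asked, in the order asked, and still so for the second after the job is handed in, with the robot touching nothing.
It also fails if it takes over 102 s, if anything falls off the work surface, if the arm or the gripper's body presses on something with over 40 N, if the wrist force passes 120 N, or if a joint passes its speed limit or range.

ROBOT

A 6-joint arm with a two-finger parallel gripper is mounted at the origin on a cart in front of the work surface, level with it; the furniture and walls round the work are solid. World frame = base frame: x ahead of the robot, y to its left, z up, the work surface at z = 0. Lengths are in m, angles in rad, forces in N, time in s.
With the tool pointing down it reaches from about 0.375 to 0.9 m from the base axis. Payload 3.1 kg.
Tool frame: the origin (TCP) lies midway between the tips of the shut fingers; the grasp point (between the pads) lies 19 mm behind it; z points along the fingers, y is the line along which they close (so a half turn about z gives the same grasp; the last joint's range is limited). The gripper opens to 85 mm and grips with 20 to 120 N. Pads are 22 mm wide; open, the fingers measure 114 mm over their backs; the gripper's body (76 mm by 85 mm) begins 54 mm behind the grasp point. The pads swing forward as they close: fully open they stand 13 mm farther back than shut.
Start: joints at [0.973, 0.527, 1.433, -0, 1.181, -0.178], TCP at [0.255, 0.571, 0.231] pointing down, gripper open.
Joint ranges: [-3.08, 3.08], [-0.75, 2.2], [0.22, 2.44], [-1.43, 4.57], [0, 2.65], [-2.85, 2.85]. Speed limits (rad/s): [2.79, 2.79, 3.14, 3.14, 3.14, 3.14].

INTERFACE

Orientations are given as a unit quaternion [x, y, z, w].
In Python, from station import manip gives the robot as it stands.
- The arm moves only by the tool step_arm, never from a script. Its argument "targets" is text: rows parted by semicolons, each of 4 numbers parted by spaces: the shift along the tool's x, y, z in mm, then the turn about the tool's z in degrees. A call has 1 to 12 rows; each row is the pose to reach, as a shift and turn from the pose commanded when the call began, along the tool's axes at that moment; what a row does not reach only later rows make up. A row lasts 1/10 s, in which the tool goes at most 50 mm and 8.59 degrees, less where a joint would pass 70% of its speed; a pose out of reach is approached as far as the arm can. A call with a gripper value outside its range is refused whole. "gripper" is the closure, from 0 (fully open) to 1 (shut), set as the call begins (left out, the last holds). The fingers move at their own pace and stop on an object; "squeeze" is the grip in N (left out, the last holds). Time passes only in rows, so rows that repeat a pose let the fingers close. It gives the time, the measured TCP pose, the force, the opening and the grip force at its end, in the units of the state.
- manip.sense(): the state, without advancing time (a new reading comes with each control period).
- manip.snapshot(name): name is "scene" or "top" or "wrist"; returns the picture (480x640x3 uint8, red, green, blue); there is no depth.
- manip.get_calibration(name): a dict with "fov_y" (degrees; the focal length in pixels is half the picture's height over the tangent of half this angle, whatever the lens; pixels are square), "cx", "cy" (the principal point, pixels), "extrinsics" (4x4, takes a point from camera to world coordinates); the wrist camera has in their place "tool_from_camera" (4x4, takes a point from camera to tool coordinates, whose origin is the TCP and whose axes are the flange's). Camera axes: x right, y down, z forward; pixel columns grow to the right and rows downward; lengths in m; the calibration is good to about 2 mm. The wrist camera is an equidistant fisheye: a pixel r from the principal point sees the ray r / f radians off the axis. A picture is of the moment at which its call begins: read the wrist's pose just before it. get_calibration takes no time and is no camera call.
- manip.sign_off(): hands the job in; it is judged then, once.
Trained networks look in the newest picture that a camera, given by its name, has taken for a name from the list of things; names that differ only in an ending like _2 or _b are one class to them, and where a whole thing is asked for, a point or a joint stands for the part that bears it (a point fixed in the world has none). Each returns a list of dicts, best first, with "p" (0 to 1); they miss things now and then, are a little off and sometimes report something else, mostly with a low value. They report only what shows in the picture. A call takes as long as a camera call. They do not tell look-alikes from the thing itself.
- manip.recognise(camera, query): "position" ([column, row] in pixels, amid what is visible of it).
- manip.masks_of(camera, query): "pixels" (480x640 bool, what is visible of it) and "position" ([column, row] in pixels, amid what is visible of it).
- manip.mark_of(camera, query): "position" ([column, row] in pixels: a listed point, or the origin of a listed thing).
The state is a dict: "t": time; "q": joint angles; "qd": joint speeds; "tau": joint torques, N m; "tcp_pos": TCP position; "tool_rot": TCP orientation; "force": force on the tool from outside, world axes, zero at the start; "ft_torque": the same for the moment, N m; "finger_gap": opening from 0.0 (shut) to 1.0 (fully open); "gripper_force": force on a finger pad.
Only numpy, scipy, OpenCV 4.12 (cv2) and the standard library are available. Lean on these libraries where they do the work, as an engineer would, in place of code of your own. Each camera call takes 0.05 s, during which the arm holds its last target. There are 200 camera calls.

## Working session

There is one attempt and no reset: what is moved stays moved. The work goes in short steps, Python scripts to look and compute and a tool call to move; the robot and the scene stay as the last step left them, time stands still between calls to the robot, and variables do not carry over. Pictures are saved under pics/ and viewed, at most 17 in all, crops included, and the job is handed in when it is done.

Besides the shell and the picture viewer there is one more tool, called after "Emit:" as name(argument=value, ...) on one line, values as JSON. step_arm: Moves the arm, as the interface text tells. Its arguments: {"type":"object","properties":{"targets":{"type":"string"},"gripper":{"type":"number"},"squeeze":{"type":"number"}},"required":["targets"]}

```bash
mkdir -p pics; cat > h.py <<'E'
import numpy as np, cv2
from station import manip
from scipy.spatial.transform import Rotation as R
def ray(name,px,s=None):
    c=manip.get_calibration(name); f=240/np.tan(np.radians(c["fov_y"])/2)
    u=np.array([px[0]-c["cx"],px[1]-c["cy"]])
    if name=="wrist":
        r=np.hypot(*u); th=r/f; d=np.r_[u/max(r,1e-9)*np.sin(th),np.cos(th)]
        T=np.eye(4); s=s or manip.sense(); T[:3,:3]=R.from_quat(s["tool_rot"]).as_matrix(); T[:3,3]=s["tcp_pos"]
        E=T@np.array(c["tool_from_camera"])
    else:
        d=np.r_[u/f,1]; E=np.array(c["extrinsics"])
    return E[:3,3],E[:3,:3]@d
def at(name,px,z,s=None):
    o,d=ray(name,px,s); return o+d*(z-o[2])/d[2]
def save(img,n): cv2.imwrite(f"pics/{n}.png",cv2.cvtColor(img,cv2.COLOR_RGB2BGR))
Z=dict(reel_blue_center=.009,reel_yellow_center=.008,reel_red_center=.007,cap_center=.012,stand_seat=.008,tin=0,board=0,cell=0)
E
python3 - <<'E'
from h import *
np.set_printoptions(precision=4,suppress=True)
save(manip.snapshot("top"),"top0"); 
for q in Z:
    for d in manip.mark_of("top",q)[:4]: print(q,round(d["p"],2),np.round(d["position"]),at("top",d["position"],Z[q]))
s=manip.sense();print(s)
E
```

```text
reel_yellow_center 0.83 [436. 189.] [ 0.6265 -0.1582  0.008 ]
reel_yellow_center 0.79 [482. 202.] [ 0.5965 -0.2502  0.008 ]
reel_red_center 0.82 [365. 216.] [ 0.5747 -0.0131  0.007 ]
reel_red_center 0.5 [383. 176.] [ 0.6563 -0.053   0.007 ]
cap_center 0.53 [233. 207.] [0.5989 0.249  0.012 ]
stand_seat 0.74 [299. 289.] [0.4341 0.1217 0.008 ]
tin 0.74 [444. 279.] [ 0.4469 -0.1635  0.    ]
board 0.9 [370. 275.] [ 0.4575 -0.0173  0.    ]
cell 0.73 [299. 178.] [0.6595 0.1179 0.    ]
{'t': 0.45, 'q': array([ 0.9725,  0.5276,  1.4328, -0.    ,  1.1814, -0.1785]), 'qd': array([-0.0005, -0.0003, -0.0022, -0.0016, -0.001 , -0.001 ]), 'tau': array([ -0.0005, -44.1844, -17.816 ,  -0.0002,   0.0025,   0.    ]), 'tcp_pos': array([0.2547, 0.5707, 0.2313]), 'tool_rot': array([ 0.2084,  0.9781, -0.0001, -0.    ]), 'force': array([ 0.2568,  0.4827, -0.2982]), 'ft_torque': array([-0.0252,  0.0429,  0.0174]), 'gripper_force': 0.0, 'finger_gap': 1.003496313661813}
```

View pics/top0.png

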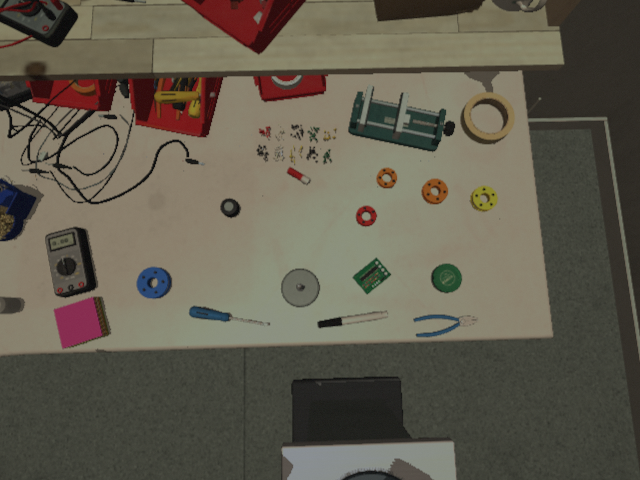

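The candidates are: yellow, at (484,198) yellow vs. (434,190) orange; red, at (366,215) red vs. (386,177) orange. The rest are blue (153,282), cap (230,207) and stand (300,287). I'll confirm the colours in an enlarged crop.

```bash
python3 - <<'E'
from h import *
np.set_printoptions(precision=4,suppress=True)
im=cv2.cvtColor(cv2.imread("pics/top0.png"),cv2.COLOR_BGR2RGB)
save(cv2.resize(im[160:240,340:510],None,fx=4,fy=4,interpolation=cv2.INTER_CUBIC),"crop0")
for q in ["reel_blue_center","reel_yellow_center","reel_red_center","cap_center","stand_seat"]:
    pass
manip.snapshot("top")
for q in ["reel_blue_center","reel_yellow_center","reel_red_center","cap_center"]:
    for d in manip.masks_of("top",q)[:4]:
        m=d["pixels"]; print(q,round(d["p"],2),np.round(d["position"],1),m.sum(),im[m].mean(0),at("top",d["position"],Z[q]*2 if 'reel' in q else .024))
print("blue",at("top",(153.5,282),.018))
c=manip.get_calibration("wrist");print(c); 
E
```

```text
reel_blue_center 0.96 [155.9 282.9] 749 [ 40.7824  65.1255 101.9933] [0.4535 0.393  0.018 ]
reel_yellow_center 0.71 [431.7 192.2] 522 [122.6954  75.9962  38.3257] [ 0.6183 -0.1473  0.016 ]
reel_yellow_center 0.64 [487.3 195.5] 527 [122.8387 116.4307  47.0417] [ 0.6086 -0.2581  0.016 ]
reel_red_center 0.62 [392.3 172.8] 284 [118.3592  74.4542  38.4014] [ 0.6612 -0.0712  0.014 ]
reel_red_center 0.51 [360.7 215.3] 258 [112.7674  42.9535  37.2287] [ 0.5755 -0.0037  0.014 ]
cap_center 0.67 [231.5 209.1] 277 [52.9025 51.6931 46.213 ] [0.5925 0.2492 0.024 ]
blue [0.4554 0.3976 0.018 ]
{'fov_y': 65.70646984690485, 'cx': 317.17433013305384, 'cy': 234.96201229155838, 'tool_from_camera': array([[ 0.0013, -0.9448, -0.3277,  0.0835],
       [ 1.    ,  0.001 ,  0.0012, -0.001 ],
       [-0.0008, -0.3277,  0.9448, -0.1415],
       [ 0.    ,  0.    ,  0.    ,  1.    ]])}
```

View pics/crop0.png

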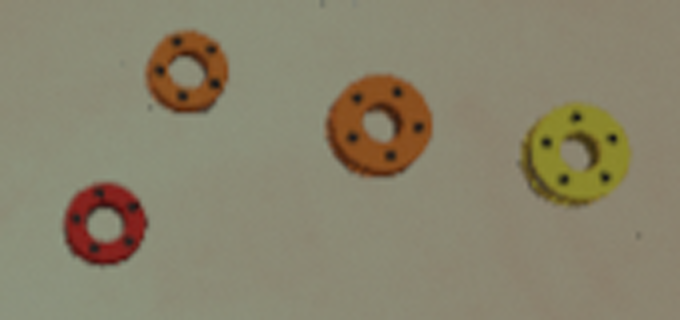

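The crop confirms it: true yellow is at (484,198) and true red at (366,216). The orange ones at (386,177) and (434,190) are the look-alikes. Next I refine by colour and plan the first move.

```bash
cat >> h.py <<'E'
HS=dict(reel_blue_center=(95,125,90),reel_yellow_center=(24,36,90),reel_red_center=(172,5,120))
def blob(im,q,near=None):
    lo,hi,sm=HS[q]; h=cv2.cvtColor(im,cv2.COLOR_RGB2HSV); H=h[...,0]
    m=((H>=lo)&(H<=hi) if lo<hi else (H>=lo)|(H<=hi))&(h[...,1]>sm)&(h[...,2]>50)
    n,l,st,c=cv2.connectedComponentsWithStats(m.astype(np.uint8)); out=[]
    for i in range(1,n):
        if st[i,4]<60: continue
        (x,y),(a,b),t=cv2.fitEllipse(cv2.findContours((l==i).astype(np.uint8),0,1)[0][0]); out.append((st[i,4],x,y,a,b))
    if near is not None: out=[o for o in out if np.hypot(o[1]-near[0],o[2]-near[1])<40]
    return sorted(out)[::-1][:3]
def move(p,s=None):
    "tool-axis shift in mm from the present pose to world point p (TCP)"
    s=s or manip.sense(); return R.from_quat(s["tool_rot"]).as_matrix().T@(np.array(p)-s["tcp_pos"])*1e3
E
python3 - <<'E'
from h import *
np.set_printoptions(precision=4,suppress=True)
im=manip.snapshot("top")
for q,n in dict(reel_blue_center=(153,282),reel_yellow_center=(484,198),reel_red_center=(366,216)).items():
    for o in blob(im,q,n): print(q,np.round(o,1),at("top",o[1:3],1.5*Z[q]))
print(move([.4545,.396,.12]))
E
```

```text
reel_blue_center [718.  153.4 282.4  30.   33.1] [0.4549 0.3993 0.0135]
reel_yellow_center [433.  484.3 197.8  24.5  24.9] [ 0.605  -0.2531  0.012 ]
reel_red_center [237.  366.  215.6  19.   19.3] [ 0.5753 -0.0144  0.0105]
[-253.6872  -78.1425  111.3467]
```

Emit:
step_arm(targets="-45 -14 20 0; -90 -28 40 0; -135 -42 60 0; -180 -56 80 0; -225 -70 100 0; -254 -78 111 0; -254 -78 111 0; -254 -78 111 0", gripper=0, squeeze=40)

```text
t: 1.55
tcp_pos: [0.4553, 0.3953, 0.1199]
tool_rot: [0.21, 0.978, -0.0, -0.0]
force: [-0.3, 0.7, 0.3]
finger_gap: 1.0
gripper_force: 0.0
```

```bash
cat > look.py <<'E'
from h import *
import sys
np.set_printoptions(precision=4,suppress=True)
q=sys.argv[1]; s=manip.sense(); im=manip.snapshot("wrist"); save(im,sys.argv[2])
print(s["tcp_pos"],s["tool_rot"],s["t"])
if q in HS:
    for o in blob(im,q):
        p=at("wrist",o[1:3],2*Z[q]-.001,s); print(np.round(o,1),p,move([p[0],p[1],0],s))
for d in manip.mark_of("wrist",q)[:3]:
    p=at("wrist",d["position"],Z[q],s); print("net",round(d["p"],2),d["position"],p,move([p[0],p[1],0],s))
E
python3 look.py reel_blue_center w1
```

```text
[0.4553 0.3953 0.1199] [ 0.2095  0.9778 -0.0002 -0.0005] 1.55
[4882.   323.4  228.    82.7   83.2] [0.4533 0.4001 0.017 ] [  3.7714   3.5861 119.9364]
[1703.   166.7  210.4   24.5  104.9] [0.3948 0.3028 0.017 ] [  17.2407 -109.17    120.0061]
[ 87.  636.2 201.6   7.4  17.1] [0.545  0.6707 0.017 ] [ 30.974  288.02   119.8145]
net 0.95 [327.6, 231.3] [0.4592 0.4009 0.009 ] [ -1.303    6.7574 119.9304]
```

View pics/w1.png

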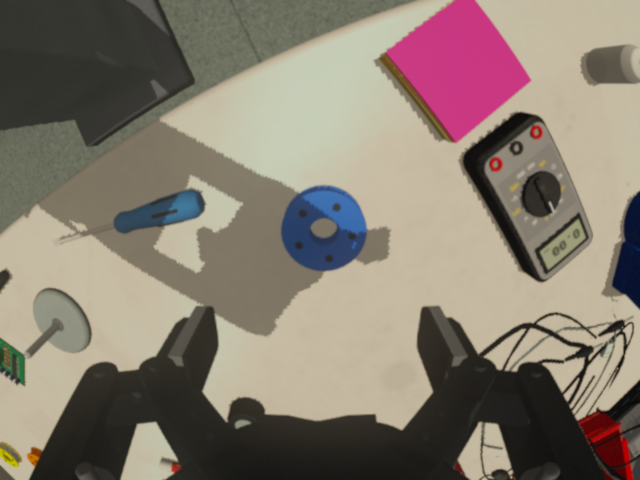

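The wrist picture shows the blue reel at (323,228), nearly centred between the pads, with nothing in the fingers' way. Descending and gripping.

Emit:
step_arm(targets="3 4 40 0; 3 4 80 0; 3 4 105 0; 3 4 119 0; 3 4 119 0", gripper=0)

```text
t: 2.15
tcp_pos: [0.4519, 0.4013, 0.0001]
tool_rot: [0.207, 0.978, -0.001, -0.001]
force: [0.5, 0.1, 0.2]
finger_gap: 1.002
gripper_force: 0.0
```

Emit:
step_arm(targets="0 0 0 0; 0 0 0 0; 0 0 0 0; 0 0 0 0; 0 0 0 0; 0 0 0 0; 0 0 0 0; 0 0 0 0", gripper=1, squeeze=40)

```text
t: 2.95
tcp_pos: [0.4547, 0.4019, 0.0037]
tool_rot: [0.208, 0.978, 0.001, 0.001]
force: [-1.4, 0.8, 6.3]
finger_gap: 0.678
gripper_force: 42.5
```

Emit:
step_arm(targets="0 0 -20 0; 0 0 -50 0; 0 0 -80 0; 0 0 -110 0; 0 0 -119 0; 0 0 -119 0")

```text
t: 3.55
tcp_pos: [0.4548, 0.4014, 0.1223]
tool_rot: [0.208, 0.978, 0.002, 0.002]
force: [0.5, 0.3, -1.7]
finger_gap: 0.678
gripper_force: 43.6
```

```bash
python3 look.py reel_blue_center w2; python3 - <<'E'
from h import *
s=manip.sense(); print(s["finger_gap"],s["gripper_force"])
print(move([.434,.205,.12]),move([.434,.122,.12]))
im=manip.snapshot("top")
for d in manip.mark_of("top","stand_seat")+manip.masks_of("top","stand_seat"): print(d["position"],at("top",d["position"],.008))
E
```

```text
[0.4548 0.4014 0.1223] [0.2084 0.978  0.0015 0.0016] 3.55
[13170.    317.    315.8   133.1   140.7] [0.5174 0.373  0.017 ] [-68.3893  -0.8508 122.452 ]
[2519.   625.8  268.8   31.1  141.9] [0.6116 0.6609 0.017 ] [-37.0895 300.4438 123.468 ]
[1573.   161.6  212.5   23.8  100.9] [0.3946 0.3035 0.017 ] [  15.3145 -114.3706  121.8225]
net 0.81 [319.6, 322.3] [0.5284 0.3705 0.009 ] [-79.5388   1.3131 122.4886]
net 0.38 [53.4, 325.3] [0.4392 0.1184 0.009 ] [-100.8402 -265.2619  121.5732]
0.6757388820867929 43.57215570285916
[ -62.22982767 -186.16968561   -0.2750338 ] [-9.60643401e+01 -2.61960327e+02 -2.08517889e-01]
[300.7, 290.6] [0.43148767 0.11806087 0.008     ]
[300.6, 290.7] [0.43130193 0.11825739 0.008     ]
```

View pics/w2.png

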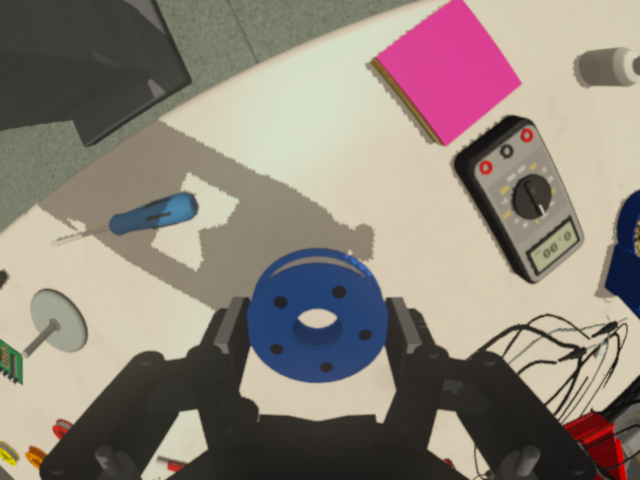

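The blue reel is held squarely between the pads (317,316). I'll carry it past the stand so the wrist camera can measure the spindle.

Emit:
step_arm(targets="-14 -22 -10 0; -35 -56 -18 0; -56 -90 -18 0; -77 -124 -18 0; -98 -158 -18 0; -119 -192 -18 0; -140 -226 -18 0; -158 -254 -18 0; -165 -264 -18 0; -165 -264 -18 0; -165 -264 -18 0")

```text
t: 4.9
tcp_pos: [0.4963, 0.0932, 0.1378]
tool_rot: [0.209, 0.978, 0.0, -0.001]
force: [-0.2, 0.4, -1.5]
finger_gap: 0.674
gripper_force: 43.6
```

```bash
python3 look.py stand_seat w3; python3 - <<'E'
from h import *
s=manip.sense();im=cv2.cvtColor(cv2.imread("pics/w3.png"),cv2.COLOR_BGR2RGB)
for o in blob(im,"reel_blue_center"):
    p=at("wrist",o[1:3],s["tcp_pos"][2]+.0143,s); print(o,move(p,s))
E
```

```text
[0.4963 0.0932 0.1378] [ 0.2085  0.978   0.0001 -0.0008] 4.9
net 0.79 [314.9, 141.7] [0.4395 0.1159 0.008 ] [ 60.9058  -2.4361 137.8854]
(np.int32(13160), 317.00927734375, 315.947021484375, 132.87767028808594, 140.7903594970703) [  5.17232956  -0.89307139 -14.29447002]
(np.int32(1483), 498.9858093261719, 9.09577751159668, 20.223087310791016, 106.20105743408203) [126.185721    65.02870655 -14.17068735]
(np.int32(333), 28.927448272705078, 187.72775268554688, 16.481840133666992, 59.762046813964844) [  61.03853208 -126.81553091  -14.22690325]
```

View pics/w3.png

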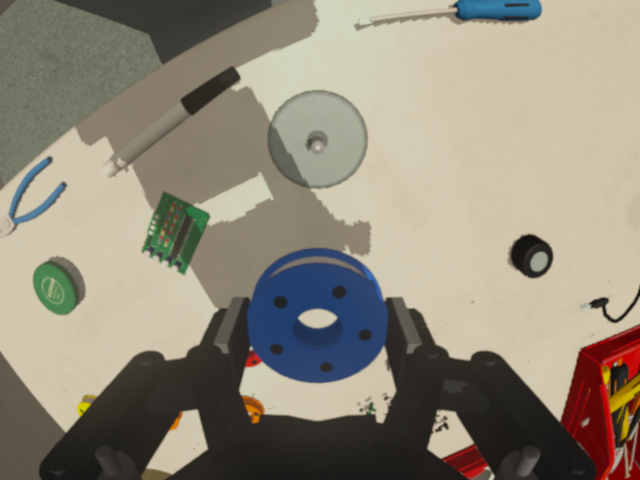

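The foot is centred at about (317,139) with the spindle tip at (317,147), and the held reel's bore is at (318,318). The cap is at (531,256). Working out the offset.

```bash
python3 - <<'E'
from h import *
s=manip.sense()
for n,px,z in [("foot",(317.5,139),.008),("tip",(317,147.5),.066),("cap",(536,262),.024),("bore",(318,317.5),s["tcp_pos"][2]+.0143)]:
    p=at("wrist",px,z,s); print(n,p,move([p[0],p[1],s["tcp_pos"][2]],s))
E
```

```text
foot [0.43838466 0.11893173 0.008     ] [63.0272416  -0.56234015  0.06679563]
tip [0.43876771 0.11834909 0.066     ] [62.44060135 -0.93923161  0.06619938]
cap [0.59830834 0.25171397 0.024     ] [-2.91967654e+01  1.85720848e+02 -4.33045898e-02]
bore [0.49196661 0.09519498 0.1523065 ] [ 4.42306039 -0.49532883  0.0047179 ]
```

Emit:
step_arm(targets="20 0 0 0; 40 0 0 0; 54 0 0 0; 58 0 0 0; 58 0 0 0; 58 0 0 0; 58 0 20 0; 58 0 45 0; 58 0 65 0; 58 0 75 0; 58 0 75 0")

```text
t: 6.1
tcp_pos: [0.4429, 0.116, 0.062]
tool_rot: [0.209, 0.978, -0.0, -0.002]
force: [-2.2, 1.6, -2.7]
finger_gap: 0.677
gripper_force: 43.5
```

Emit:
step_arm(targets="0 0 15 0; 0 0 30 0; 0 0 42 0; 0 0 49 0; 0 0 49 0; 0 0 49 0")

```text
t: 6.7
tcp_pos: [0.4432, 0.1162, 0.0143]
tool_rot: [0.208, 0.978, -0.0, -0.001]
force: [-3.5, 1.0, -3.0]
finger_gap: 0.677
gripper_force: 43.4
```

Emit:
step_arm(targets="0 0 2 0; 0 0 2 0")

```text
t: 6.9
tcp_pos: [0.4433, 0.1162, 0.0126]
tool_rot: [0.208, 0.978, -0.0, -0.0]
force: [-4.5, 1.2, 0.5]
finger_gap: 0.679
gripper_force: 43.6
```

Emit:
step_arm(targets="0 0 0 0; 0 0 0 0; 0 0 0 0; 0 0 0 0; 0 0 -30 0; 0 0 -70 0; 0 0 -108 0; 0 0 -108 0", gripper=0)

```text
t: 7.7
tcp_pos: [0.4474, 0.1163, 0.1244]
tool_rot: [0.208, 0.978, 0.001, 0.005]
force: [0.8, -0.1, 0.7]
finger_gap: 1.002
gripper_force: 0.0
```

```bash
python3 look.py reel_blue_center w4; python3 - <<'E'
from h import *
print(move([.604,-.252,.12]))
E
```

```text
[0.4474 0.1163 0.1244] [0.2082 0.9781 0.0012 0.0053] 7.7
[5053.   313.9  226.7   84.9   85.1] [0.4443 0.1149 0.017 ] [  3.4749  -3.0876 124.372 ]
[1885.   508.5   70.4   24.2  107.4] [0.3927 0.2892 0.017 ] [121.5568 135.0934 123.8252]
[309.   28.3 244.   15.7  51.9] [ 0.3524 -0.1271  0.017 ] [ -11.1936 -261.5489  123.3469]
net 0.78 [315.0, 231.9] [0.4507 0.1129 0.009 ] [ -3.1888  -2.3401 124.4416]
[-295.48527053 -271.28114874    1.7494918 ]
```

View pics/w4.png

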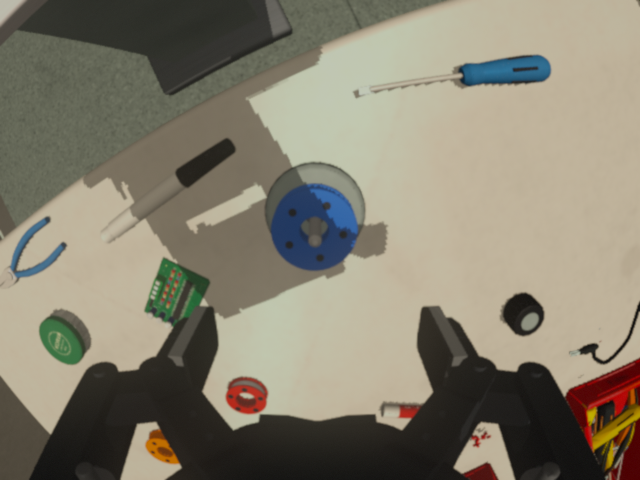

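Blue is on the spindle at (314,227) and looks flat, but it sits off-centre on the foot, so the spindle lies further in tool +x than I assumed. I'll re-measure from a settled pose.

```bash
python3 - <<'E'
from h import *
np.set_printoptions(precision=4,suppress=True)
s=manip.sense(); im=manip.snapshot("wrist"); save(cv2.resize(im[140:290,240:390],None,fx=4,fy=4,interpolation=cv2.INTER_CUBIC),"c4")
print(s["tcp_pos"],s["tool_rot"])
for o in blob(im,"reel_blue_center")[:1]: print(o, at("wrist",o[1:3],.025,s))
for n,px,z in [("foot",(315.5,212),.008),("tip",(314.5,239),.066)]: print(n,at("wrist",px,z,s))
E
```

```text
[0.4447 0.1162 0.1212] [0.2083 0.9781 0.0003 0.0016]
(np.int32(5107), 316.0435791015625, 232.22877502441406, 85.30997467041016, 85.77096557617188) [0.4417 0.116  0.025 ]
foot [0.433  0.1195 0.008 ]
tip [0.4322 0.1193 0.066 ]
```

View pics/c4.png

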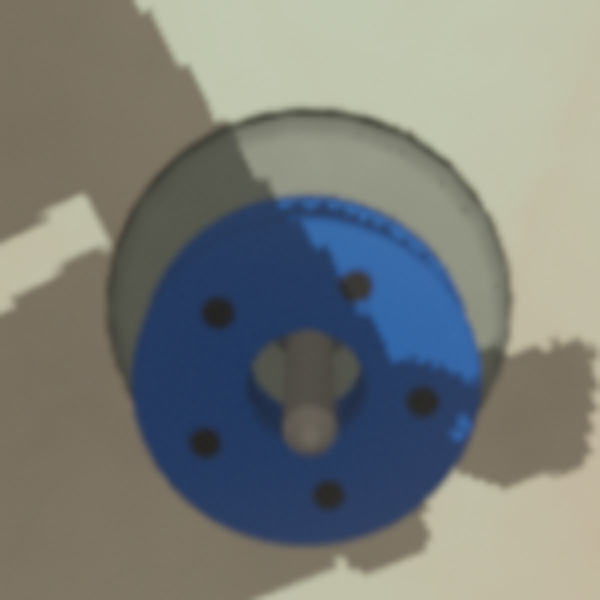

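The reel is flat and on the foot, with the spindle against one side of its bore. Foot centre is at about (317.4,217), tip (317.3,247.5), reel top (316.8,235).

```bash
python3 - <<'E'
from h import *
np.set_printoptions(precision=4,suppress=True)
s=manip.sense(); print(s["tcp_pos"],s["tool_rot"],s["t"])
for n,px,z in [("foot",(317.4,216.5),.008),("tip",(317.3,247),.065),("reeltop",(316.8,235),.026)]:
    p=at("wrist",px,z,s);print(n,p,move(p,s))
print(move([.604,-.252,.12]))
E
```

```text
[0.4438 0.1161 0.1203] [0.2084 0.978  0.     0.0002] 7.85
foot [0.4351 0.1194 0.008 ] [  9.3571  -0.5706 112.246 ]
tip [0.4362 0.1187 0.065 ] [ 8.0107 -0.703  55.2466]
reeltop [0.4419 0.1159 0.026 ] [ 1.678  -0.9865 94.2495]
[-296.3364 -270.8448    0.3433]
```

Emit:
step_arm(targets="-30 -27 0 0; -60 -54 0 0; -90 -81 0 0; -120 -108 0 0; -150 -135 0 0; -180 -162 0 0; -210 -189 0 0; -240 -216 0 0; -270 -243 0 0; -296 -271 0 0; -296 -271 0 0; -296 -271 0 0")

```text
t: 9.05
tcp_pos: [0.6024, -0.2521, 0.1176]
tool_rot: [0.209, 0.978, 0.001, -0.002]
force: [-0.7, 0.3, 0.5]
finger_gap: 0.998
gripper_force: 0.0
```

Emit:
step_arm(targets="0 0 0 0; 0 0 0 0; 0 0 0 0")

```text
t: 9.35
tcp_pos: [0.6034, -0.2505, 0.1201]
tool_rot: [0.208, 0.978, 0.0, -0.0]
force: [0.8, -0.8, 1.0]
finger_gap: 1.001
gripper_force: 0.0
```

```bash
python3 look.py reel_yellow_center w5
```

```text
[ 0.6034 -0.2505  0.1201] [ 0.2076  0.9782  0.0002 -0.0005] 9.35
[2891.   314.6  234.4   67.3   68.7] [ 0.6038 -0.2534  0.015 ] [ -1.6933  -2.5059 120.1186]
net 0.88 [448.0, 205.8] [ 0.6253 -0.1559  0.008 ] [ 18.266   95.383  120.1578]
net 0.77 [314.5, 234.7] [ 0.6061 -0.2546  0.008 ] [ -4.3019  -2.6473 120.1159]
```

View pics/w5.png

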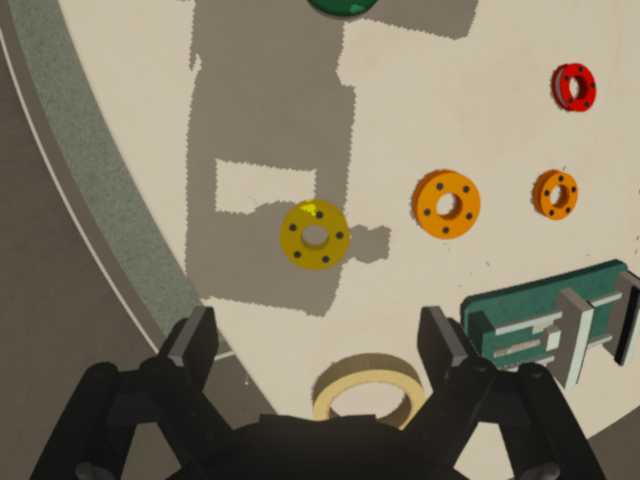

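Yellow is at (315,234) and orange is clear of it at (447,204). Descending.

Emit:
step_arm(targets="-2 -3 40 0; -2 -3 80 0; -2 -3 106 0; -2 -3 117 0; -2 -3 117 0; -2 -3 117 0")

```text
t: 10.05
tcp_pos: [0.6053, -0.2559, 0.0045]
tool_rot: [0.208, 0.978, -0.0, 0.001]
force: [0.3, 0.3, 0.9]
finger_gap: 1.001
gripper_force: 0.0
```

Emit:
step_arm(targets="0 0 0 0; 0 0 0 0; 0 0 0 0; 0 0 0 0; 0 0 0 0; 0 0 0 0; 0 0 0 0; 0 0 0 0", gripper=1)

```text
t: 10.85
tcp_pos: [0.6052, -0.256, 0.0054]
tool_rot: [0.208, 0.978, -0.0, 0.001]
force: [0.2, 0.7, 5.9]
finger_gap: 0.56
gripper_force: 40.3
```

Emit:
step_arm(targets="0 0 -20 0; 0 0 -50 0; 0 0 -80 0; 0 0 -110 0; 0 0 -130 0; 0 0 -130 0; 0 0 -130 0; 0 0 -130 0")

```text
t: 11.65
tcp_pos: [0.6032, -0.2549, 0.1318]
tool_rot: [0.208, 0.978, 0.001, -0.001]
force: [-0.0, -0.3, -1.3]
finger_gap: 0.558
gripper_force: 41.6
```

```bash
python3 look.py reel_yellow_center w6; python3 - <<'E'
from h import *
print(move([.4357,.119,.134]))
E
```

```text
[ 0.6032 -0.2549  0.1318] [ 0.2084  0.978   0.0005 -0.0014] 11.65
[8435.   317.1  309.7  111.9  114.7] [ 0.6661 -0.2836  0.015 ] [-69.5318  -0.6584 131.552 ]
net 0.68 [443.2, 197.0] [ 0.6215 -0.1587  0.008 ] [ 22.0837  95.1801 131.8727]
net 0.66 [317.2, 312.4] [ 0.6722 -0.2863  0.008 ] [-76.2311  -0.5929 131.5316]
[305.46675352 273.14718617  -1.35265675]
```

```bash
python3 - <<'E'
from h import *
s=manip.sense()
for px in [(317.1,309.7),(317.2,312.4)]:print(move(at("wrist",px,s["tcp_pos"][2]+.0106,s),s))
print(s["tcp_pos"],move([.4357,.119,.134]))
E
```

```text
[  5.88411629  -0.85437767 -10.58067427]
[  4.59591563  -0.8119641  -10.58498334]
[ 0.60328969 -0.25493661  0.13149871] [305.46675352 273.14718617  -1.35265675]
```

Emit:
step_arm(targets="15 14 0 0; 40 36 0 0; 68 61 0 0; 96 86 0 0; 124 111 0 0; 152 136 0 0; 180 162 0 0; 208 187 0 0; 236 212 0 0; 264 237 0 0; 290 261 0 0; 303 273 0 0")

```text
t: 12.95
tcp_pos: [0.4363, 0.1194, 0.1325]
tool_rot: [0.207, 0.978, -0.0, -0.002]
force: [-0.3, -1.1, -1.0]
finger_gap: 0.553
gripper_force: 41.6
```

Emit:
step_arm(targets="0 0 0 0; 0 0 0 0; 0 0 0 0; 0 0 20 0; 0 0 45 0; 0 0 55 0; 0 0 55 0; 0 0 55 0; 0 0 55 0")

```text
t: 13.85
tcp_pos: [0.4397, 0.1171, 0.079]
tool_rot: [0.209, 0.978, 0.0, 0.001]
force: [0.1, 0.1, -0.4]
finger_gap: 0.557
gripper_force: 41.6
```

```bash
python3 look.py reel_yellow_center w7; python3 - <<'E'
from h import *
print(move([.4357,.119,.0315]))
im=cv2.imread("pics/w7.png"); cv2.imwrite("pics/c7.png",cv2.resize(im[180:400,200:440],None,fx=2.5,fy=2.5))
E
```

```text
[0.4397 0.1171 0.079 ] [0.2086 0.978  0.0002 0.0008] 13.85
[8437.   316.9  309.9  111.5  115. ] [0.4746 0.1006 0.015 ] [-38.4837  -0.9078  79.0893]
[256.  625.9 469.2  13.   31.8] [0.9607 0.395  0.015 ] [-362.184   466.2475   79.9184]
net 0.86 [318.2, 311.4] [0.4798 0.0992 0.008 ] [-43.8158  -0.0204  79.0982]
[4.29438575e+00 4.84483035e-03 4.75984905e+01]
```

View pics/c7.png

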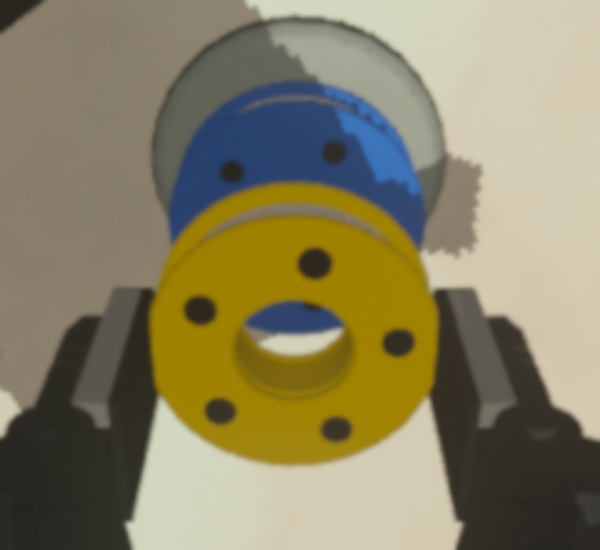

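The yellow reel hangs just above the spindle tip, held level. I correct by 2 mm in tool x and lower.

Emit:
step_arm(targets="2 0 0 0; 2 0 10 0; 2 0 22 0; 2 0 34 0; 2 0 43 0; 2 0 46 0; 2 0 46 0")

```text
t: 14.65
tcp_pos: [0.4367, 0.1181, 0.0319]
tool_rot: [0.208, 0.978, -0.0, -0.0]
force: [0.1, -0.5, 0.0]
finger_gap: 0.559
gripper_force: 41.6
```

Emit:
step_arm(targets="0 0 2 0; 0 0 2 0; 0 0 2 0")

```text
t: 14.95
tcp_pos: [0.4371, 0.1181, 0.0313]
tool_rot: [0.208, 0.978, 0.0, 0.0]
force: [-0.8, -0.4, 7.0]
finger_gap: 0.56
gripper_force: 42.4
```

Seated at the expected height (0.0313, 7 N down, no side force). Release and go to red.

Emit:
step_arm(targets="0 0 0 0; 0 0 0 0; 0 0 0 0; 0 0 0 0; 0 0 -30 0; 0 0 -70 0; 0 0 -90 0; 0 0 -90 0; 0 0 -90 0; 0 0 -90 0", gripper=0)

```text
t: 15.95
tcp_pos: [0.4362, 0.118, 0.1193]
tool_rot: [0.208, 0.978, -0.0, -0.001]
force: [-0.6, 0.2, -0.2]
finger_gap: 1.0
gripper_force: 0.0
```

```bash
python3 look.py reel_yellow_center w8; python3 - <<'E'
from h import *
print(move([.5753,-.0144,.12]))
im=cv2.imread("pics/w8.png"); cv2.imwrite("pics/c8.png",cv2.resize(im[140:310,220:410],None,fx=3,fy=3))
E
```

```text
[0.4362 0.118  0.1193] [ 0.2084  0.978  -0.0003 -0.0011] 15.95
[3487.   318.3  242.9   74.7   77.2] [0.443 0.115 0.015] [ -7.7412   0.098  119.3131]
[423.  972.4 452.1 155.  732.8] [-0.0083 -0.3562  0.015 ] [ 212.2869 -614.1648  120.4066]
[ 84.  593.2 427.2   6.5  15.5] [0.8288 0.3394 0.015 ] [-268.5155  362.3073  118.3891]
net 0.74 [316.8, 243.0] [0.445  0.1129 0.008 ] [-10.407   -0.9684 119.3085]
net 0.71 [170.8, 459.9] [ 0.6255 -0.1558  0.008 ] [-284.7427 -172.7672  118.8985]
[-181.04678804  -64.23236623   -1.27405738]
```

View pics/c8.png

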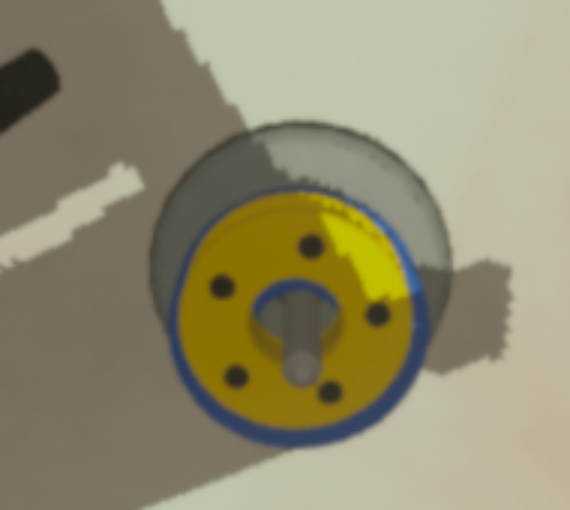

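Yellow lies flat on blue, around the spindle. On to red.

Emit:
step_arm(targets="-36 -13 0 0; -72 -26 0 0; -108 -38 0 0; -144 -51 0 0; -181 -64 0 0; -181 -64 0 0; -181 -64 0 0; -181 -64 0 0; -181 -64 0 0")

```text
t: 16.95
tcp_pos: [0.5747, -0.0129, 0.1197]
tool_rot: [0.208, 0.978, 0.0, -0.001]
force: [-0.2, -0.2, -0.7]
finger_gap: 0.999
gripper_force: 0.0
```

```bash
python3 look.py reel_red_center w9
```

```text
[ 0.5747 -0.0129  0.1197] [ 0.2078  0.9782  0.0001 -0.0013] 16.95
[6304.   606.6  399.5   77.3  161.3] [0.9227 0.2284 0.013 ] [-220.1983  362.0205  118.9957]
[1788.   315.4  233.5   54.    55.5] [ 0.575  -0.0153  0.013 ] [ -1.546   -1.9386 119.7182]
[869.  499.8 454.   16.5  75. ] [0.9173 0.0725 0.013 ] [-278.6301  217.401   118.9052]
net 0.69 [301.0, 333.6] [ 0.6511 -0.0621  0.007 ] [-90.1152 -13.8376 119.4931]
net 0.67 [315.1, 233.8] [ 0.5769 -0.0164  0.007 ] [ -3.8306  -2.2121 119.7124]
net 0.28 [84.7, 164.8] [ 0.4506 -0.1592  0.007 ] [  53.5392 -184.0048  119.9385]
```

View pics/w9.png

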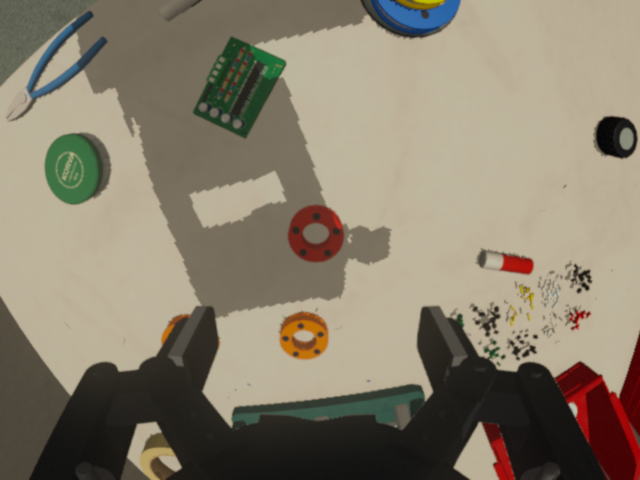

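Red is at (315,233) with the orange look-alike at (303,335), clear of the fingers.

Emit:
step_arm(targets="-1 -2 40 0; -1 -2 80 0; -1 -2 106 0; -1 -2 116 0; -1 -2 116 0; -1 -2 116 0")

```text
t: 17.65
tcp_pos: [0.5771, -0.0163, 0.0053]
tool_rot: [0.208, 0.978, -0.0, 0.001]
force: [0.3, -0.0, -0.7]
finger_gap: 0.998
gripper_force: 0.0
```

Emit:
step_arm(targets="0 0 0 0; 0 0 0 0; 0 0 0 0; 0 0 0 0; 0 0 0 0; 0 0 0 0; 0 0 0 0; 0 0 0 0; 0 0 0 0", gripper=1)

```text
t: 18.55
tcp_pos: [0.577, -0.0165, 0.0058]
tool_rot: [0.208, 0.978, -0.0, 0.001]
force: [-1.1, -0.4, 7.2]
finger_gap: 0.441
gripper_force: 39.3
```

Emit:
step_arm(targets="0 0 -20 0; 0 0 -50 0; 0 0 -80 0; 0 0 -110 0; 0 0 -130 0; 0 0 -130 0; 0 0 -130 0; 0 0 -130 0")

```text
t: 19.35
tcp_pos: [0.5752, -0.0162, 0.1331]
tool_rot: [0.208, 0.978, 0.0, -0.001]
force: [-0.1, 0.3, -1.0]
finger_gap: 0.445
gripper_force: 40.2
```

```bash
python3 look.py reel_red_center w10; python3 - <<'E'
from h import *
s=manip.sense()
im=cv2.cvtColor(cv2.imread("pics/w10.png"),cv2.COLOR_BGR2RGB)
for o in blob(im,"reel_red_center",(317,305)): print(o,move(at("wrist",o[1:3],s["tcp_pos"][2]+.009,s),s))
print(move([.4357,.119,.134]))
E
```

```text
[ 0.5752 -0.0162  0.1331] [ 0.2084  0.978   0.     -0.0014] 19.35
[9421.   595.   398.8  113.4  166.5] [0.9275 0.2145 0.013 ] [-227.9923  354.3072  132.2803]
[5148.   316.9  308.    89.8   91.7] [ 0.6383 -0.0453  0.013 ] [-69.8478  -0.8427 132.8955]
[436.  512.  255.7  15.9  35.6] [0.6646 0.1224 0.013 ] [-25.4992 163.0522 132.9239]
net 0.96 [317.2, 309.9] [ 0.6433 -0.0473  0.007 ] [-75.1983  -0.5836 132.8811]
net 0.91 [304.1, 322.3] [ 0.6501 -0.0624  0.007 ] [-87.537  -11.6548 132.8543]
(np.int32(5148), 316.8913269042969, 307.98541259765625, 89.75770568847656, 91.69923400878906) [ 5.761585   -0.93762734 -8.98191888]
[182.57770218  66.49934152  -0.64991095]
```

Emit:
step_arm(targets="15 6 0 0; 45 17 0 0; 75 28 0 0; 105 39 0 0; 135 50 0 0; 165 60 0 0; 181 66 0 0; 181 66 0 0; 181 66 0 0; 181 66 20 0; 181 66 38 0; 181 66 38 0")

```text
t: 20.65
tcp_pos: [0.4385, 0.1168, 0.0948]
tool_rot: [0.209, 0.978, -0.0, -0.001]
force: [-0.2, 0.2, -0.6]
finger_gap: 0.442
gripper_force: 40.3
```

Emit:
step_arm(targets="0 0 0 0; 0 0 0 0; 0 0 0 0")

```text
t: 20.95
tcp_pos: [0.4389, 0.1175, 0.097]
tool_rot: [0.209, 0.978, 0.0, 0.001]
force: [-0.3, 0.3, 0.2]
finger_gap: 0.439
gripper_force: 40.3
```

Emit:
step_arm(targets="2 0 5 0; 2 0 15 0; 2 0 25 0; 2 0 35 0; 2 0 43 0; 2 0 46 0; 2 0 46 0; 2 0 46 0")

```text
t: 21.75
tcp_pos: [0.4362, 0.1185, 0.0502]
tool_rot: [0.208, 0.978, -0.0, -0.0]
force: [0.2, -0.3, -0.6]
finger_gap: 0.439
gripper_force: 40.3
```

Emit:
step_arm(targets="0 0 2 0; 0 0 2 0; 0 0 2 0")

```text
t: 22.05
tcp_pos: [0.4363, 0.1185, 0.0485]
tool_rot: [0.208, 0.978, 0.0, 0.0]
force: [0.4, 0.4, 0.0]
finger_gap: 0.441
gripper_force: 40.3
```

Emit:
step_arm(targets="0 0 1 0; 0 0 1 0; 0 0 1 0")

```text
t: 22.35
tcp_pos: [0.4363, 0.1185, 0.0478]
tool_rot: [0.208, 0.978, 0.0, 0.0]
force: [0.0, 0.1, 4.8]
finger_gap: 0.44
gripper_force: 40.9
```

Emit:
step_arm(targets="0 0 0 0; 0 0 0 0; 0 0 0 0; 0 0 0 0; 0 0 -30 0; 0 0 -60 0; 0 0 -74 0; 0 0 -74 0; 0 0 -74 0; 0 0 -74 0", gripper=0)

```text
t: 23.35
tcp_pos: [0.4354, 0.1185, 0.1204]
tool_rot: [0.208, 0.978, -0.0, -0.001]
force: [-0.3, -0.6, -1.2]
finger_gap: 1.0
gripper_force: 0.0
```

```bash
python3 look.py reel_red_center w11; python3 - <<'E'
from h import *
s=manip.sense()
print(s["tcp_pos"],move([.598,.251,.12]))
im=cv2.imread("pics/w11.png"); cv2.imwrite("pics/c11.png",cv2.resize(im[140:310,220:410],None,fx=3,fy=3))
E
```

```text
[0.4354 0.1185 0.1204] [ 0.2084  0.978  -0.0002 -0.001 ] 23.35
[2273.   318.   251.    62.3   64.8] [0.4489 0.1122 0.013 ] [-15.1389  -0.1311 120.3996]
[2179.   606.5  406.3   48.6   80. ] [0.801  0.3615 0.013 ] [-235.0577  371.0787  119.665 ]
[492.  632.4 464.5  15.3  54.5] [1.0734 0.4606 0.013 ] [-443.3777  572.6372  119.1025]
net 0.96 [315.1, 251.2] [0.4503 0.1092 0.007 ] [-17.6323  -2.2177 120.3969]
[0.43541294 0.11846426 0.12031227] [-9.44393797e+01  1.87300745e+02 -8.25940635e-02]
```

View pics/c11.png

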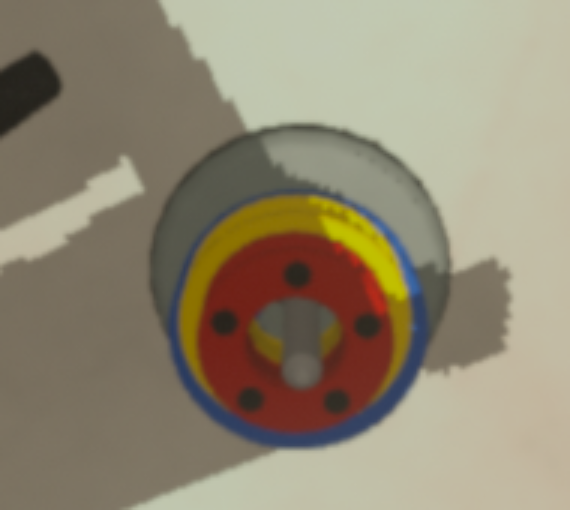

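Red is flat on yellow around the spindle. Next, the cap.

Emit:
step_arm(targets="-16 32 0 0; -32 64 0 0; -48 96 0 0; -64 128 0 0; -80 160 0 0; -94 187 0 0; -94 187 0 0; -94 187 0 0; -94 187 0 0; -94 187 0 0")

```text
t: 24.45
tcp_pos: [0.5968, 0.2501, 0.1208]
tool_rot: [0.209, 0.978, -0.001, -0.001]
force: [-0.5, 0.6, -0.7]
finger_gap: 1.003
gripper_force: 0.0
```

```bash
cat > capm.py <<'E'
from h import *
import sys
s=manip.sense(); im=manip.snapshot("wrist"); save(im,sys.argv[1]); print(s["tcp_pos"])
for q in ["cap_center"]:
    for d in manip.mark_of("wrist",q)[:2]:
        p=at("wrist",d["position"],.012,s); print("mark",round(d["p"],2),d["position"],p,move([p[0],p[1],0],s))
    for d in manip.masks_of("wrist",q)[:2]:
        m=d["pixels"].astype(np.uint8); c=max(cv2.findContours(m,0,1)[0],key=len)
        p=at("wrist",d["position"],.014,s);print("mask",round(d["p"],2),d["position"],cv2.fitEllipse(c),p,move([p[0],p[1],0],s))
E
python3 capm.py w12; python3 -c "
import cv2;im=cv2.imread('pics/w12.png');cv2.imwrite('pics/c12.png',cv2.resize(im[140:340,180:450],None,fx=2.5,fy=2.5))"
```

```text
[0.59682624 0.25011991 0.12082142]
mark 0.86 [320.7, 232.6] [0.59874393 0.25104818 0.012     ] [ -1.59033901   1.80765511 120.81621298]
mask 0.91 [323.6, 231.6] ((324.53985595703125, 232.2630615234375), (49.172061920166016, 54.188480377197266), 178.58657836914062) [0.59826949 0.25347498 0.014     ] [ -0.1667452    3.829487   120.81581679]
```

View pics/c12.png

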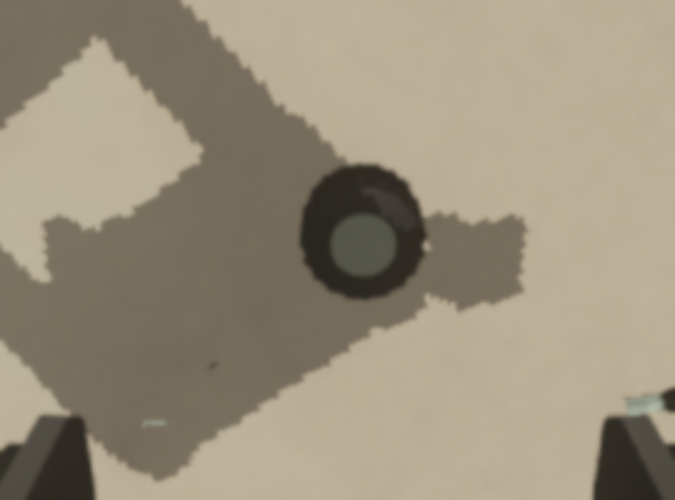

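The cap's grey disc is at about (325,237.6), upright, with nothing near it.

```bash
python3 - <<'E'
from h import *
s=manip.sense();print(s["tcp_pos"])
p=at("wrist",(325.2,237.6),.024,s);print(p,move([p[0],p[1],.006],s))
E
```

```text
[0.59770932 0.25039663 0.12145347]
[0.6007966  0.25418646 0.024     ] [ -1.31320477   4.75400625 115.4516015 ]
```

Emit:
step_arm(targets="0 5 40 0; 0 5 80 0; 0 5 105 0; 0 5 115 0; 0 5 115 0; 0 5 115 0")

```text
t: 25.2
tcp_pos: [0.6012, 0.2557, 0.0075]
tool_rot: [0.208, 0.978, 0.0, 0.001]
force: [0.4, -0.5, 0.6]
finger_gap: 1.0
gripper_force: 0.0
```

Emit:
step_arm(targets="0 0 0 0; 0 0 0 0; 0 0 0 0; 0 0 0 0; 0 0 0 0; 0 0 0 0; 0 0 0 0; 0 0 0 0; 0 0 0 0", gripper=1)

```text
t: 26.1
tcp_pos: [0.6008, 0.2557, 0.0074]
tool_rot: [0.208, 0.978, 0.0, 0.001]
force: [-0.7, 0.2, 6.1]
finger_gap: 0.377
gripper_force: 39.5
```

Emit:
step_arm(targets="0 0 -20 0; 0 0 -50 0; 0 0 -80 0; 0 0 -110 0; 0 0 -130 0; 0 0 -130 0; 0 0 -130 0; 0 0 -130 0")

```text
t: 26.9
tcp_pos: [0.5989, 0.2552, 0.1345]
tool_rot: [0.208, 0.978, -0.001, -0.002]
force: [-0.7, 1.1, -0.3]
finger_gap: 0.375
gripper_force: 39.7
```

```bash
python3 capm.py w13; python3 - <<'E'
from h import *
print(move([.4365,.1184,.134])); im=cv2.imread('pics/w13.png'); g=im[250:370,240:400]; cv2.imwrite('pics/c13.png',cv2.resize(g,None,fx=4,fy=4))
E
```

```text
[0.59893687 0.25518212 0.13446063]
mark 0.95 [314.8, 316.3] [0.66982119 0.22044165 0.012     ] [-79.26350781  -2.54263409 134.24595805]
mask 0.57 [317.6, 314.6] ((317.22509765625, 313.6161193847656), (81.80960083007812, 93.90853118896484), 176.14076232910156) [0.66813498 0.22372545 0.014     ] [-76.38526198  -0.23128743 134.24901464]
[  92.85318625 -191.33755273    1.15061495]
```

View pics/c13.png

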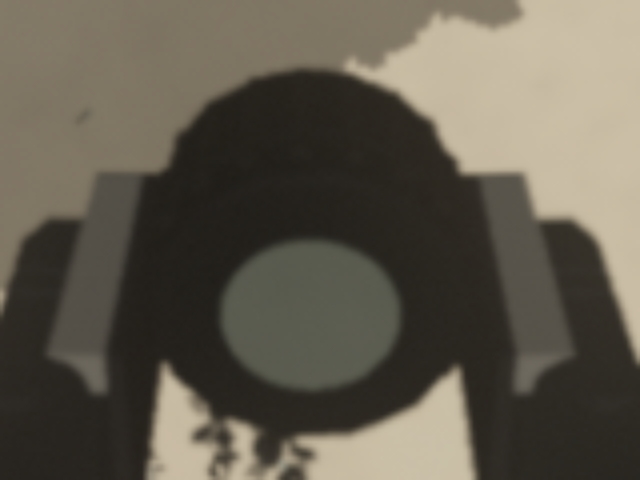

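```bash
python3 - <<'E'
from h import *
s=manip.sense();print(s["tcp_pos"],move(at("wrist",(317.5,328.5),s["tcp_pos"][2]+.0166,s),s),move([.4365,.1184,.134]))
E
```

```text
[0.59928677 0.25526951 0.13454912] [  0.64304425  -0.68914514 -16.5971355 ] [  92.85318625 -191.33755273    1.15061495]
```

```bash
python3 - <<'E'
from h import *
s=dict(tcp_pos=np.array([.4354,.1185,.1203]),tool_rot=np.array([.2084,.978,-.0002,-.001]))
for n,px,z in [("bore",(319,250.5),.056),("redellipse",(318.5,251.3),.0555),("tip",(320.3,263),.0645),("foot",(320.1,231),.008)]:
    p=at("wrist",px,z,s);print(n,p,move(p,s))
E
```

```text
bore [0.43330143 0.11973997 0.056     ] [ 2.30133639  0.32869892 64.30417809]
redellipse [0.43382962 0.1191821  0.0555    ] [1.59067073e+00 3.50220800e-02 6.48030855e+01]
tip [0.43764645 0.11859592 0.0645    ] [-2.11669708  1.0484802  55.79530467]
foot [0.43714151 0.11914757 0.008     ] [ -1.53654729   1.3920154  112.29623111]
```

Emit:
step_arm(targets="8 -16 0 0; 22 -44 0 0; 36 -73 0 0; 50 -101 0 0; 64 -130 0 0; 78 -158 0 0; 90 -182 0 0; 94 -191 0 0; 94 -191 0 0; 94 -191 20 0; 94 -191 45 0; 94 -191 45 0")

```text
t: 28.25
tcp_pos: [0.4368, 0.1199, 0.0893]
tool_rot: [0.208, 0.978, -0.0, -0.002]
force: [-1.0, -1.2, 0.2]
finger_gap: 0.374
gripper_force: 39.9
```

Emit:
step_arm(targets="0 0 0 0; 0 0 0 0; 0 0 0 0")

```text
t: 28.55
tcp_pos: [0.4376, 0.1197, 0.0922]
tool_rot: [0.208, 0.978, 0.0, 0.001]
force: [-0.5, -0.3, -0.4]
finger_gap: 0.38
gripper_force: 39.9
```

Emit:
step_arm(targets="1 0 4 0; 1 0 8 0; 1 0 13 0; 1 0 18 0; 1 0 23 0; 1 0 25 0; 1 0 25 0; 1 0 25 0")

```text
t: 29.35
tcp_pos: [0.4356, 0.1198, 0.0662]
tool_rot: [0.208, 0.978, -0.0, -0.0]
force: [0.1, 0.1, -0.5]
finger_gap: 0.379
gripper_force: 39.9
```

Emit:
step_arm(targets="0 0 2 0; 0 0 2 0; 0 0 2 0")

```text
t: 29.65
tcp_pos: [0.4357, 0.1198, 0.0644]
tool_rot: [0.208, 0.978, 0.0, 0.0]
force: [-0.4, 0.4, -0.8]
finger_gap: 0.377
gripper_force: 39.9
```

Emit:
step_arm(targets="0 0 1 0; 0 0 1 0; 0 0 1 0")

```text
t: 29.95
tcp_pos: [0.4358, 0.1198, 0.0634]
tool_rot: [0.208, 0.978, 0.0, 0.0]
force: [1.2, 0.0, 0.1]
finger_gap: 0.378
gripper_force: 40.0
```

Emit:
step_arm(targets="0 0 0 0; 0 0 0 0; 0 0 0 0; 0 0 0 0; 0 0 0 0; 0 0 -20 0; 0 0 -50 0; 0 0 -70 0; -40 0 -70 0; -70 0 -70 0; -70 0 -70 0; -70 0 -70 0", gripper=0)

```text
t: 31.15
tcp_pos: [0.4993, 0.0911, 0.1331]
tool_rot: [0.209, 0.978, -0.0, -0.001]
force: [0.0, 0.6, -1.2]
finger_gap: 1.001
gripper_force: 0.0
```

```bash
python3 - <<'E'
from h import *
im=manip.snapshot("wrist"); sc=manip.snapshot("scene"); 
d=manip.recognise("scene","cap_center")
print([(x["p"],x["position"]) for x in d[:3]])
x,y=map(int,d[0]["position"]) if d else (320,240)
a=cv2.resize(im[90:290,200:420],(396,360)); y0=max(0,y-50);x0=max(0,x-55)
b=cv2.resize(sc[y0:y0+100,x0:x0+110],(396,360),interpolation=cv2.INTER_CUBIC)
save(np.hstack([a,b]),"fin")
E
```

```text
[(0.49, [287.9, 259.6])]
```

View pics/fin.png

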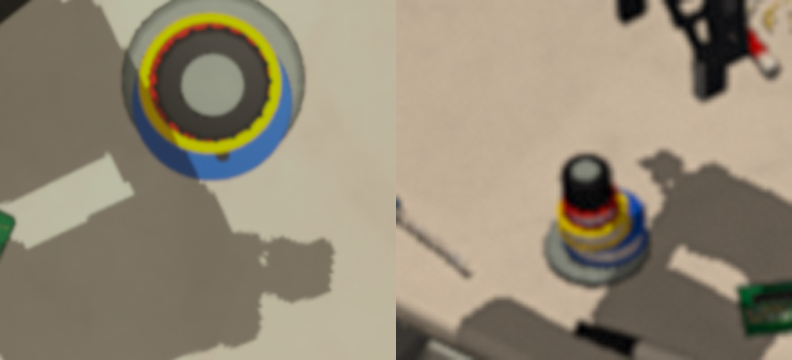

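In both views the stack is blue, yellow, red and cap, all level; only blue sits a few mm off-centre, within its bore's play. Handing in.

```bash
python3 -c "
from station import manip
print(manip.sign_off())"
```

```text
the job is handed in; nothing more can be done
None
```

The blue, yellow and red reels are on the spindle in that order with the black cap over the tip, all sitting flat in the last pictures. The job was handed in at about 31 s, and no verdict came back.

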